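# Pack the specimen transport box

### The job

Pack the transport box for dispatch: slide its safety catch fully back before raising the lid well open by the bar, then unclip the temperature logger from its rail and put it in the box together with every red-lidded specimen pot that stands free on the open worktop (not those stored in the dark block at the far right or on the other bench), the pots upright on the box floor. Then close the lid completely and slide the catch fully home again over it, leaving the other things on the worktop alone.

Things in the scene. Friction and masses are not known exactly. Their poses are not given: they have to be found in the camera images.
- transport_box: Grey box fixed to the worktop, 176 (x) x 296 (y) mm, walls and floor 8 mm, rim at z = 78 mm. Origin: centre of its underside; its -x side (front) faces the robot. Inside: x +-80, y +-140 mm, floor at z = 8, 70 mm clear under the lid. White lid 10 mm thick on the rim, hinged at the +x rim. On the -y side a console (x -48 to 8, y -148 to -218, 100 mm high) carries the safety catch.
- lid_bar (a point): Middle of the lid's handle: a round steel bar, 12 mm thick and 110 mm long, parallel to the box's y axis, in the plane of the lid 45 mm in front of its front edge. 221 mm from the hinge line; with the lid shut at z = 83 mm over the worktop, with free space below it. It can turn between gripping fingers.
- lid_hinge (a point): Point on the lid's hinge line (parallel to the box's y axis), at the middle of the far rim, z = 83 mm. Does not move with the lid.
- lid (a joint): Lid angle in rad: 0 shut, 1.57 straight up, stop at 1.75. A stiff hinge: the lid stays where it is left (about 3 N at the bar moves it). While the catch is home its bolt, lying 4 mm over the lid's edge, holds the lid down.
- catch_post (a point): Point on the catch's black upright grip post, 16 x 16 mm in plan, 11 mm below the top of the post, which stands 45 mm tall on a flat steel bolt (24 mm wide, top at z = 100 mm) in a guide on the console. Catch home: the point is at x = -20, y = -166, z = 134 mm of the box frame.
- catch (a joint): Catch travel in m along the box's -y direction: 0 fully home (bolt 20 mm over the lid), 0.035 fully back (lid free). Stays where it is left; about 2.5 N moves it.
- logger_rail: Rail stand fixed to the worktop: base 70 (x) x 120 (y) x 12 mm, on it an upright rail along y, 12 mm thick, up to z = 38 mm, with an end stop either side of the logger (y +-29 to +-41 mm, up to z = 34 mm). Origin: centre of its underside. A sprung detent in the rail holds the logger.
- logger_mid (a point): Middle of the solid upper block (34 mm high) of the temperature logger: white, 38 (x) x 50 (y) x 64 mm high, dark display on top; two legs (lower 30 mm) straddle the rail. The point is 47 mm above its underside, 17 mm below its top. Underside rests at z = 12 mm, axes as the rail stand's. Pulled straight up with some 5 to 10 N it snaps off the detent. About 0.12 kg.
- pot_0_mid (a point): Centre (half-way up, 29 mm above its underside) of a small specimen pot, 59 mm in diameter and 58 mm high, with a red screw lid (the upper 16 mm, 59 mm across; the body below is 56 mm). Stands upright on the worktop. Two or three pots are present; an absent one has no pose. About 0.07 kg.
- pot_1_mid (a point): Centre (half-way up, 29 mm above its underside) of a small specimen pot, 59 mm in diameter and 58 mm high, with a red screw lid (the upper 16 mm, 59 mm across; the body below is 56 mm). Stands upright on the worktop. Two or three pots are present; an absent one has no pose. About 0.07 kg.
- pot_2_mid (a point): Centre (half-way up, 29 mm above its underside) of a small specimen pot, 59 mm in diameter and 58 mm high, with a red screw lid (the upper 16 mm, 59 mm across; the body below is 56 mm). Stands upright on the worktop. Two or three pots are present; an absent one has no pose. About 0.07 kg.
- flask: Bystander: conical flask, 80 mm in diameter, 119 mm high; origin at the centre of its underside.
- timer: Bystander: bench timer, 45 x 70 x 29 mm; origin at the centre of its underside.
- dropper: Bystander: dropper bottle, 44 mm in diameter, 126 mm high; origin at the centre of its underside.
- plate: Bystander: culture plate, 90 mm in diameter, 15 mm high; origin at the centre of its underside.
Not all that is in view belongs to the job. What is shaped like the part that bears logger_mid but blue is not meant.

How it is judged:
By the outcome, as a careful person would: the job done as asked, in the order asked, and still so for the second after the job is handed in, with the robot touching nothing.
Of pot_0, pot_1, pot_2 only 2 to 3 are there at a start; the rules pass over those that are not, and their reading is None.
At some moment in a run one of pot_0, pot_1, pot_2 may be knocked a few centimetres aside while the robot is not near it.
It also fails if it takes over 210 s, if anything falls off the work surface, if the arm or the gripper's body presses on something with over 40 N, if the wrist force passes 120 N, or if a joint passes its speed limit or range.

### The arm

A 6-joint arm with a two-finger parallel gripper is mounted at the origin on a cart in front of the work surface, level with it; the furniture and walls round the work are solid. World frame = base frame: x ahead of the robot, y to its left, z up, the work surface at z = 0. Lengths are in m, angles in degrees, forces in N, time in s.
With the tool pointing down it reaches from about 0.25 to 0.725 m from the base axis. Payload 9.7 kg.
Tool frame: the origin (TCP) lies at the very end of the fingers, on their centre line; the grasp point (between the pads) lies grasp_offset behind it (grasp_offset is the distance from the TCP to the grasp point, in m); z points along the fingers, y is the line along which they close (so a half turn about z gives the same grasp; the last joint's range is limited). The gripper opens to 85 mm and grips with 20 to 120 N. Pads are 22 mm wide; open, the fingers measure 114 mm over their backs; the gripper's body (76 mm by 85 mm) begins 54 mm behind the grasp point. The pads swing forward as they close: fully open they stand 13 mm farther back than shut.
Start: joints at [72.422, 4.979, 10.078, 95.1, 0, 90], TCP at [0.166, 0.524, 0.231] pointing down, gripper open.
Joint ranges: [-179.16, 179.16], [-48.56, 103.87], [-65.8, 70.77], [-126.05, 130.52], [-82.76, 87.17], [-180, 180]. Speed limits (degrees/s): [127.2, 127.2, 147.25, 180, 180, 180].

### API

Orientations are given as [roll, pitch, yaw] about the fixed x, y, z axes, in that order (R = Rz(yaw) Ry(pitch) Rx(roll)).
In Python, from workcell import get_obs, camera, calibration, job_done, recognise, cut_out, mark_of, grasp_offset gives the robot as it stands.
- The arm moves only by the tool servo_tool, never from a script. Its argument "moves" is a list of rows, each a list of 3 entries, a list of its own where there are three numbers: the turn, a rotation vector about the tool's x, y, z in degrees, then the shift along the tool's x, y, z in m, then the opening in per cent of the stroke, from 0 (shut) to 100 (fully open). In form: [[[ax, ay, az], [x, y, z], claw], ...]. A call has 1 to 12 rows; each row shifts and turns the commanded pose from where the row before left it, along the tool's axes as they then stand; what a row does not reach is not made up. A row lasts 1/10 s, in which the tool goes at most 50 mm and 8.59 degrees, less where a joint would pass 70% of its speed; a pose out of reach is approached as far as the arm can. A call is refused whole if a number of a shift passes 0.05 or a number of a turn 8.59, either way. A call with a gripper value outside its range is refused whole. The fingers move at their own pace and stop on an object; "force" is the grip in N (left out, the last holds). Time passes only in rows, so rows that do not move let the fingers close. It gives the time, the measured TCP pose, the force, the opening and the grip force at its end, in the units of the state.
- get_obs(): the state, without advancing time (a new reading comes with each control period).
- camera(name): name is "side" or "top"; returns (picture, depth): 420x560x3 uint8, red, green, blue; 420x560 float32, m along the optical axis (not along the pixel's ray), 0 where there is no reading.
- calibration(name): a dict with "camera_matrix" (3x3 intrinsics, pixels), "R" (3x3) and "t" (3): a world point X has camera coordinates R X + t. Camera axes: x right, y down, z forward; pixel columns grow to the right and rows downward; lengths in m; the calibration is good to about 2 mm. A picture is of the moment at which its call begins. calibration takes no time and is no camera call.
- job_done(): hands the job in; it is judged then, once.
Trained networks look in the newest picture that a camera, given by its name, has taken for a name from the list of things; names that differ only in an ending like _2 or _b are one class to them, and where a whole thing is asked for, a point or a joint stands for the part that bears it (a point fixed in the world has none). Each returns a list of dicts, best first, with "score" (0 to 1); they miss things now and then, are a little off and sometimes report something else, mostly with a low value. They report only what shows in the picture. A call takes as long as a camera call. They do not tell look-alikes from the thing itself.
- recognise(name, camera): "xyz" ([x, y, z] in m, in the coordinates of the camera as it stood for that picture, good to about 4 mm: the middle of the surface that is visible of it).
- cut_out(name, camera): "mask" (420x560 bool, what is visible of it).
- mark_of(name, camera): "xyz" ([x, y, z] in m, in the coordinates of the camera as it stood for that picture, good to about 4 mm: a listed point, or the origin of a listed thing).
The state is a dict: "time": time; "q": joint angles; "qd": joint speeds; "joint_efforts": joint torques, N m; "ee_pos": TCP position; "tcp_rot": TCP orientation; "wrist_force": force on the tool from outside, world axes, zero at the start; "torque": the same for the moment, N m; "opening": finger opening in m; "grasp_force": force on a finger pad.
Only numpy, scipy, OpenCV 4.12 (cv2) and the standard library are available. Lean on these libraries where they do the work, as an engineer would, in place of code of your own. Each camera call takes 0.05 s, during which the arm holds its last target. There are 200 camera calls.

## Working session

There is one attempt and no reset: what is moved stays moved. The work goes in short steps, Python scripts to look and compute and a tool call to move; the robot and the scene stay as the last step left them, time stands still between calls to the robot, and variables do not carry over. Pictures are saved under pics/ and viewed, at most 14 in all, crops included, and the job is handed in when it is done.

Besides the shell and the picture viewer there is one more tool, called by a JSON object that holds its "method" and its "body". servo_tool: Moves the arm, as the interface text tells. Its arguments: {"type":"object","properties":{"moves":{"type":"array"},"force":{"type":"number"}},"required":["moves"]}

```bash
mkdir -p pics; ls; cat > h.py <<'E'
import numpy as np, cv2
from workcell import *
def w(name,p):
    c=calibration(name); return np.array(c["R"]).T@(np.array(p)-np.array(c["t"]))
def cloud(name,d):
    c=calibration(name);K=np.array(c["camera_matrix"]);v,u=np.mgrid[:420,:560]
    P=np.stack([(u-K[0,2])/K[0,0]*d,(v-K[1,2])/K[1,1]*d,d],-1)
    return (P-np.array(c["t"]))@np.array(c["R"])
def px(name,X):
    c=calibration(name);p=np.array(c["camera_matrix"])@(np.array(c["R"])@np.array(X)+np.array(c["t"]));return (p[:2]/p[2]).round().astype(int)
E
python3 - <<'E'
from h import *
o=get_obs();print(o,grasp_offset)
for n in("side","top"):
    im,d=camera(n);cv2.imwrite(f"pics/{n}0.png",im[...,::-1]);np.save(f"{n}0.npy",d)
    for t in["transport_box","lid_bar","lid_hinge","catch_post","logger_rail","logger_mid","pot_0_mid","flask","timer","dropper","plate"]:
        for r in mark_of(t,n):
            X=w(n,r["xyz"]);print(n,t,round(r["score"],2),X.round(3),px(n,X))
E
```

```text
pics
{'time': 0.0, 'q': array([ 7.24198975e+01,  5.01169383e+00,  1.00341120e+01,  9.51003839e+01,
       -4.11648468e-04,  9.00022569e+01]), 'qd': array([ 0.00378414,  0.08273235,  0.05653139,  0.08403356,  0.05846341,
       -0.09354883]), 'joint_efforts': array([ 2.60786874e-03, -5.20381415e+01,  4.64807653e+01,  1.60698005e-02,
        1.37699608e-04,  1.14660929e-05]), 'ee_pos': array([0.16605175, 0.52408609, 0.23057432]), 'tcp_rot': array([-1.79922034e+02,  4.14719119e-04,  1.62417641e+02]), 'wrist_force': array([ 0.07286057,  0.4755126 , -0.31259085]), 'torque': array([ 0.01587718, -0.03430839,  0.02756396]), 'grasp_force': 0.0, 'opening': 0.08566754830867092} 0.0187
side transport_box 0.64 [ 0.542  0.235 -0.001] [252 173]
side lid_bar 0.89 [0.41  0.238 0.082] [215 161]
side lid_hinge 0.7 [0.637 0.237 0.084] [275 148]
side catch_post 0.67 [0.524 0.073 0.134] [263 166]
side logger_rail 0.73 [ 0.597 -0.251 -0.004] [329 256]
side logger_mid 0.78 [ 0.597 -0.254  0.058] [331 241]
side logger_mid 0.75 [ 0.687 -0.153  0.047] [340 215]
side logger_mid 0.64 [ 0.335 -0.105  0.044] [225 
[... 755 characters left out ...]
logger_rail 0.75 [ 0.593 -0.422  0.001] [414 181]
top logger_rail 0.72 [ 0.597 -0.251  0.002] [346 180]
top logger_mid 0.85 [ 0.685 -0.152  0.048] [307 142]
top logger_mid 0.76 [ 0.592 -0.253  0.055] [350 180]
top logger_mid 0.65 [ 0.337 -0.107  0.048] [290 288]
top logger_mid 0.64 [ 0.706 -0.29   0.048] [364 133]
top logger_mid 0.45 [0.632 0.238 0.081] [142 164]
top pot_0_mid 0.9 [ 0.43  -0.21   0.029] [332 248]
top flask 0.77 [ 0.588 -0.422  0.001] [414 183]
top flask 0.37 [ 0.373  0.038 -0.   ] [232 271]
top timer 0.92 [ 0.336 -0.219  0.004] [336 285]
top timer 0.52 [0.632 0.236 0.084] [142 164]
top dropper 0.57 [ 0.693 -0.058  0.008] [269 143]
top plate 0.76 [0.373 0.042 0.001] [230 272]
```

```bash
python3 - <<'E'
import cv2
for n in("side","top"):
    a=cv2.imread(f"pics/{n}0.png");cv2.imwrite(f"pics/{n}0b.png",cv2.resize(a,(800,600),interpolation=cv2.INTER_CUBIC))
E
```

```text
(no output)
```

View pics/side0b.png

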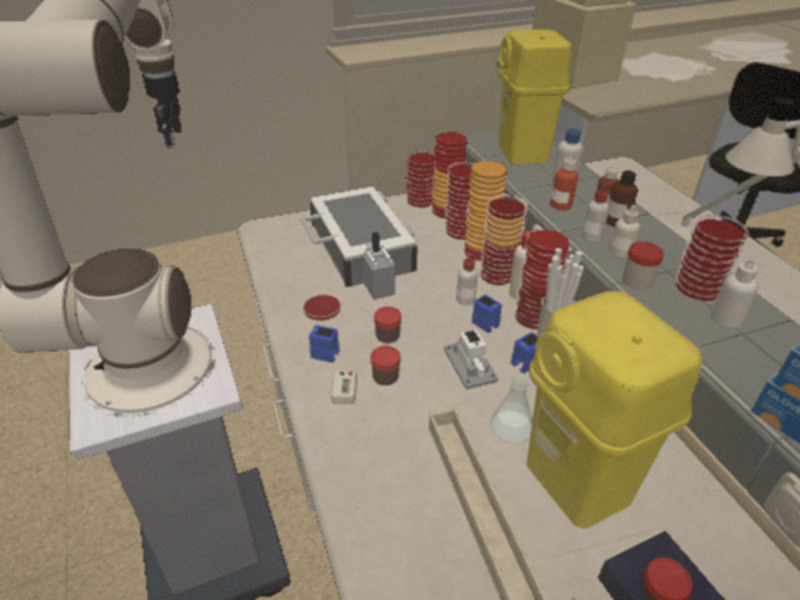

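View pics/top0b.png

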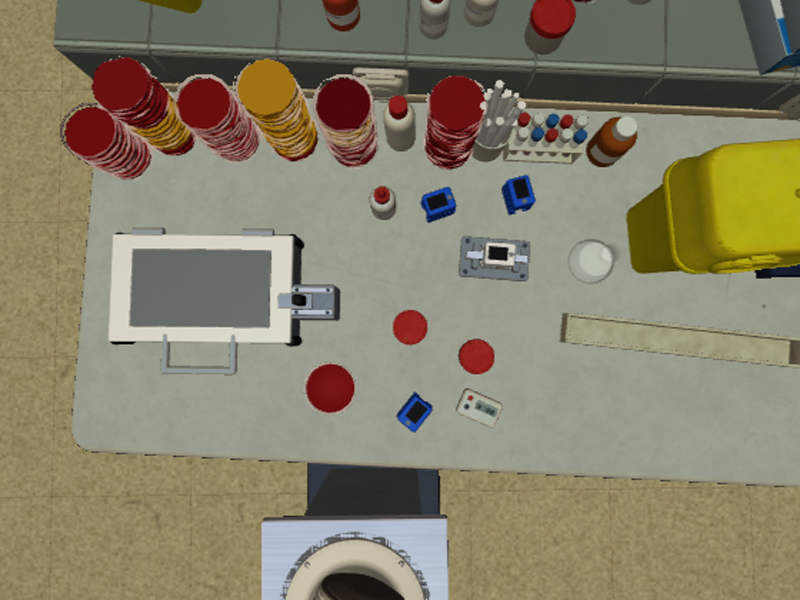

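Both views show two free red-lidded pots: top (410,327) and (477,356) in the enlarged picture. The flat dark-red disc at (330,388) is the plate. The white logger on its rail is at top (500,254), and the three blue look-alikes are at (438,204), (518,194) and (414,411). Next I'll measure these precisely from depth.

```bash
python3 - <<'E'
from h import *
im,d=camera("top");P=cloud("top",d)
hsv=cv2.cvtColor(im,cv2.COLOR_RGB2HSV).astype(int)
red=((hsv[...,0]<8)|(hsv[...,0]>172))&(hsv[...,1]>130)&(P[...,2]>.045)&(P[...,2]<.07)
def rep(m,t,mn=30):
    n,l=cv2.connectedComponents(m.astype(np.uint8))
    for i in range(1,n):
        k=l==i
        if k.sum()<mn: continue
        q=P[k];r=cv2.minAreaRect((q[:,:2]*1000).astype(np.float32));v,u=np.where(k)
        print(t,k.sum(),"px",u.mean().round(),v.mean().round(),"med",np.median(q,0).round(3),"mid",((q.min(0)+q.max(0))/2).round(3),"rect",np.round(r[0],1),np.round(r[1],1),round(r[2],1))
rep(red,"red")
z=P[...,2];R=(P[...,0]<.75)&(P[...,0]>.2)&(P[...,1]>-.5)
rep(R&(z>.068)&(z<.082)&(P[...,1]<-.1)&(P[...,1]>-.35),"logger",15)
rep(R&(z>.075)&(z<.098)&(P[...,1]>.0),"lid",100)
rep(R&(z>.12)&(z<.16)&(P[...,1]>.0)&(P[...,1]<.12),"post",5)
rep(R&(z>.008)&(z<.018)&(P[...,1]<-.17)&(P[...,0]>.5),"rail",50)
for nm in("lid_bar","catch_post"):
  for r in cut_out(nm,"top")[:1]:
    q=P[r["mask"]&(z>.05)&(z<.2)];print(nm,cv2.minAreaRect((q[:,:2]*1000).astype(np.float32)),np.median(q,0),q.min(0),q.max(0))
E
```

```text
red 77 px 307.0 107.0 med [ 0.767 -0.151  0.064] mid [ 0.774 -0.162  0.058] rect [ 768.8 -158.6] [62.8 17.7] 62.7
red 446 px 287.0 229.0 med [ 0.476 -0.101  0.057] mid [ 0.477 -0.1    0.057] rect [ 476.7 -100.2] [55.3 53.7] 44.2
red 462 px 333.0 249.0 med [ 0.427 -0.209  0.057] mid [ 0.427 -0.209  0.055] rect [ 426.8 -209.3] [54.8 57. ] 44.1
logger 342 px 349.0 177.0 med [ 0.595 -0.248  0.076] mid [ 0.595 -0.249  0.075] rect [ 595.  -249.5] [50.  37.9] 84.2
lid 10570 px 143.0 203.0 med [0.54  0.233 0.089] mid [0.524 0.205 0.087] rect [523.8 204.6] [366.2 235.4] 89.2
post 66 px 208.0 210.0 med [0.52  0.072 0.145] mid [0.52  0.073 0.136] rect [519.9  73. ] [14.6 15.1] 0.1
rail 60 px 441.0 168.0 med [ 0.624 -0.486  0.014] mid [ 0.621 -0.491  0.013] rect [ 620.8 -487.7] [108.5   9.6] 7.2
rail 652 px 344.0 182.0 med [ 0.58  -0.239  0.012] mid [ 0.596 -0.249  0.013] rect [ 595.1 -249.7] [120.3  70.1] 84.4
rail 66 px 403.0 184.0 med [ 0.584 -0.387  0.014] mid [ 0.588 -0.396  0.013] rect [ 586.6 -393.5] [73.8 29.4] 5.9
lid_bar ((588.97265625, -416.3746643066406), (50.775386810302734, 53.1349983215332), 77.24119567871094) [ 0.58485431 -0.40790501  0.07855439] [ 0.56190919 -0.44340075  0.05004938] [ 0.61533758 -0.3902131   0.12060783]
catch_post ((521.6287231445312, 84.22900390625), (54.904178619384766, 23.757776260375977), 89.0339126586914) [0.51918031 0.07824513 0.10087697] [0.5093839  0.05669134 0.08911529] [0.5334196  0.11175992 0.14968691]
```

```bash
cat >> h.py <<'E'
from scipy.spatial.transform import Rotation as Rn
def go(X,yaw):
    o=get_obs();R=Rn.from_euler("xyz",o["tcp_rot"],degrees=True);T=Rn.from_euler("xyz",[180,0,yaw],degrees=True)
    print("pos",o["ee_pos"].round(4),"rot",o["tcp_rot"].round(2),"turn",(R.inv()*T).as_rotvec(degrees=True).round(2),"shift after",T.inv().apply(np.array(X)-o["ee_pos"]).round(4),"t",round(o["time"],1))
E
python3 - <<'E'
from h import *
d=np.load("top0.npy");P=cloud("top",d);z=P[...,2]
b=(z>.07)&(z<.1)&(P[...,0]<.44)&(P[...,0]>.38)&(P[...,1]>.15)&(P[...,1]<.33)
q=P[b];print("bar",cv2.minAreaRect((q[:,:2]*1000).astype(np.float32)),q.min(0),q.max(0),np.median(q[q[:,0]<.416],0))
l=(z>.08)&(z<.095)&(P[...,0]>.45)&(P[...,0]<.65)&(P[...,1]>.11)&(P[...,1]<.4);q=P[l];print("lid",cv2.minAreaRect((q[:,:2]*1000).astype(np.float32)),q.min(0),q.max(0))
go([.520,.073,.2],89.1)
E
```

```text
bar ((422.8904724121094, 241.0616455078125), (119.6687240600586, 32.38290023803711), 89.18084716796875) [0.40598782 0.18113442 0.07923831] [0.43986656 0.30085257 0.09307967] [0.41120119 0.23349853 0.08835077]
lid ((546.2222900390625, 248.83151245117188), (278.745361328125, 191.22035217285156), 89.2507095336914) [0.45114952 0.11051336 0.08050296] [0.64286777 0.38874543 0.0949764 ]
pos [0.1661 0.5243 0.2313] rot [180.     0.   162.42] turn [ 0.    0.   73.32] shift after [-0.4457  0.3609  0.0313] t 1.4
```

{"method": "servo_tool", "body": {"moves": [[[0,0,8.15],[0,0,0],50],[[0,0,8.15],[0,0,0],50],[[0,0,8.15],[0,0,0],50],[[0,0,8.15],[0,0,0],50],[[0,0,8.15],[0,0,0],50],[[0,0,8.15],[0,0,0],50],[[0,0,8.15],[0,0,0],50],[[0,0,8.15],[0,0,0],50],[[0,0,8.15],[0,0,0],50],[[0,0,0],[0,0,0],50]], "force": 40}}

```text
time: 2.35
ee_pos: [0.1661, 0.5243, 0.2313]
tcp_rot: [-180.0, 0.0, 88.9]
wrist_force: [-0.7, -0.0, -0.2]
opening: 0.0429
grasp_force: 0.0
```

```bash
python3 -c "
from h import *
go([.520,.073,.2],89.1)"
```

```text
pos [0.1661 0.5243 0.2313] rot [-180.      0.     88.95] turn [-0.    0.   -0.15] shift after [-0.4457  0.3609  0.0313] t 2.4
```

{"method": "servo_tool", "body": {"moves": [[[0,0,0],[-0.037,0.03,0],50],[[0,0,0],[-0.037,0.03,0],50],[[0,0,0],[-0.037,0.03,0],50],[[0,0,0],[-0.037,0.03,0],50],[[0,0,0],[-0.037,0.03,0],50],[[0,0,0],[-0.037,0.03,0],50],[[0,0,0],[-0.037,0.03,0],50],[[0,0,0],[-0.037,0.03,0],50],[[0,0,0],[-0.037,0.03,0],50],[[0,0,0],[-0.037,0.03,0.01],50],[[0,0,0],[-0.037,0.03,0.01],50],[[0,0,0],[-0.037,0.03,0.01],50]]}}

```text
time: 3.55
ee_pos: [0.5199, 0.0726, 0.2012]
tcp_rot: [180.0, -0.0, 89.3]
wrist_force: [0.9, 0.7, -0.2]
opening: 0.0427
grasp_force: 0.0
```

```bash
python3 - <<'E'
from h import *
go([.520,.073,.116],89.1)
im,d=camera("side");cv2.imwrite("pics/s1.png",cv2.resize(im[100:240,180:380,::-1],(800,560),interpolation=cv2.INTER_CUBIC))
E
```

```text
pos [0.5199 0.0726 0.2012] rot [ 1.7995e+02 -1.0000e-02  8.9340e+01] turn [ 0.05 -0.01  0.24] shift after [0.0004 0.0001 0.0852] t 3.5
```

View pics/s1.png

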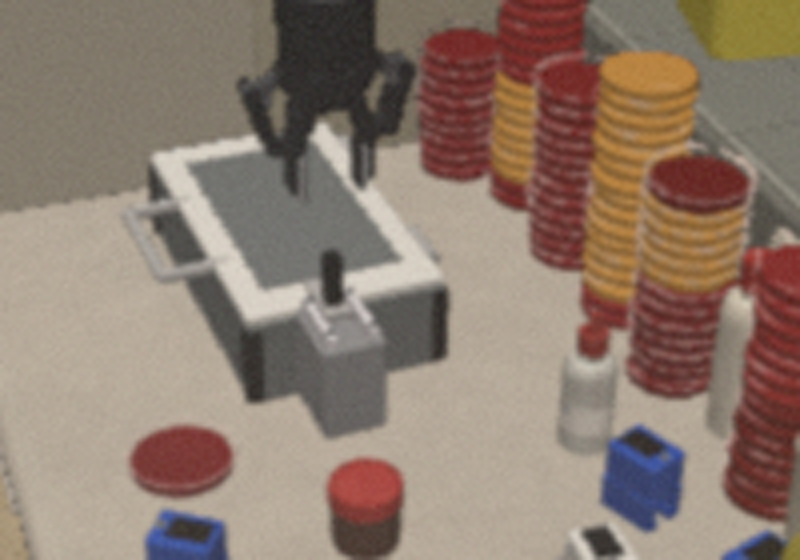

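The gripper (290–370,190) hangs directly above the black post at (330,275). I'll lower it, grip the post and pull the catch back.

{"method": "servo_tool", "body": {"moves": [[[0,0,0],[0,0,0.03],50],[[0,0,0],[0,0,0.03],50],[[0,0,0],[0,0,0.025],50],[[0,0,0],[0,0,0],0],[[0,0,0],[0,0,0],0],[[0,0,0],[0,0,0],0],[[0,0,0],[0,0,0],0],[[0,0,0],[0,0,0],0]]}}

```text
time: 4.4
ee_pos: [0.52, 0.0745, 0.1167]
tcp_rot: [179.9, 0.0, 89.2]
wrist_force: [7.6, -0.6, -15.4]
opening: 0.0154
grasp_force: 43.5
```

{"method": "servo_tool", "body": {"moves": [[[0,0,0],[-0.007,0,0],0],[[0,0,0],[-0.007,0,0],0],[[0,0,0],[-0.007,0,0],0],[[0,0,0],[-0.007,0,0],0],[[0,0,0],[-0.005,0,0],0],[[0,0,0],[-0.003,0,0],0],[[0,0,0],[0,0,0],0]]}}

```text
time: 5.1
ee_pos: [0.5192, 0.0393, 0.1167]
tcp_rot: [179.9, -0.1, 89.2]
wrist_force: [6.4, 4.7, -14.6]
opening: 0.0148
grasp_force: 43.7
```

{"method": "servo_tool", "body": {"moves": [[[0,0,0],[-0.002,0,0],0],[[0,0,0],[-0.001,0,0],0],[[0,0,0],[0,0,0],0]]}}

```text
time: 5.4
ee_pos: [0.5192, 0.0389, 0.1167]
tcp_rot: [179.9, -0.4, 89.3]
wrist_force: [6.8, 19.1, -15.3]
opening: 0.0152
grasp_force: 43.6
```

{"method": "servo_tool", "body": {"moves": [[[0,0,0],[0,0,0],50],[[0,0,0],[0,0,0],50],[[0,0,0],[0,0,0],50],[[0,0,0],[0,0,-0.03],50],[[0,0,0],[0,0,-0.03],45],[[0,0,0],[0,0,-0.03],45]]}}

```text
time: 6.0
ee_pos: [0.5181, 0.0353, 0.2082]
tcp_rot: [180.0, 0.0, 89.1]
wrist_force: [0.6, 0.4, 0.0]
opening: 0.0387
grasp_force: 0.0
```

```bash
python3 - <<'E'
from h import *
go([.411,.241,.16],89.2)
im,d=camera("top");P=cloud("top",d);z=P[...,2]
for r in mark_of("catch_post","top"): print(r["score"],w("top",r["xyz"]))
for r in mark_of("lid_bar","top"): print("bar",r["score"],w("top",r["xyz"]))
m=(z>.12)&(z<.155)&(P[...,0]>.49)&(P[...,0]<.55)&(P[...,1]>.0)&(P[...,1]<.12);print(m.sum(),P[m].mean(0) if m.any() else 0)
E
```

```text
pos [0.5181 0.0353 0.2082] rot [1.7996e+02 1.0000e-02 8.9090e+01] turn [ 0.04  0.01 -0.11] shift after [ 0.2042 -0.11    0.0482] t 6.0
0.38 [0.52080203 0.04114787 0.12965972]
bar 0.34 [ 3.36910747e-01 -2.17841740e-01  3.30520991e-04]
0 0
```

{"method": "servo_tool", "body": {"moves": [[[0,0,0],[0.034,-0.018,0],45],[[0,0,0],[0.034,-0.018,0],45],[[0,0,0],[0.034,-0.018,0],45],[[0,0,0],[0.034,-0.018,0],45],[[0,0,0],[0.034,-0.019,0],45],[[0,0,0],[0.034,-0.019,0],45],[[0,0,0],[0,0,0.03],45],[[0,0,0],[0,0,0.03],45],[[0,0,0],[0,0,0.03],45],[[0,0,0],[0,0,0.03],45],[[0,0,0],[0,0,0.022],45],[[0,0,0],[0,0,0],45]]}}

```text
time: 7.35
ee_pos: [0.4096, 0.24, 0.0608]
tcp_rot: [-179.7, 0.2, 89.1]
wrist_force: [0.3, -0.7, 0.1]
opening: 0.0388
grasp_force: 0.0
```

{"method": "servo_tool", "body": {"moves": [[[0,0,0],[0,0,0],0],[[0,0,0],[0,0,0],0],[[0,0,0],[0,0,0],0],[[0,0,0],[0,0,0],0],[[0,0,0],[0,0,0],0],[[0,0,0],[0,0,0],0]]}}

```text
time: 7.95
ee_pos: [0.4118, 0.2416, 0.0656]
tcp_rot: [179.9, -0.1, 89.1]
wrist_force: [-4.1, -0.8, 6.5]
opening: 0.0105
grasp_force: 39.4
```

{"method": "servo_tool", "body": {"moves": [[[0,0,0],[0,0.0007,-0.0177],0],[[0,0,0],[0,0.0021,-0.0175],0],[[0,0,0],[0,0.0035,-0.0173],0],[[0,0,0],[0,0,0],0]]}}

```text
time: 8.35
ee_pos: [0.418, 0.2414, 0.1189]
tcp_rot: [180.0, -0.1, 89.1]
wrist_force: [-6.1, -0.5, 2.2]
opening: 0.0104
grasp_force: 39.6
```

{"method": "servo_tool", "body": {"moves": [[[0,0,0],[0,0.0049,-0.017],0],[[0,0,0],[0,0.0062,-0.0165],0],[[0,0,0],[0,0.0075,-0.016],0],[[0,0,0],[0,0.0088,-0.0153],0],[[0,0,0],[0,0.01,-0.0146],0],[[0,0,0],[0,0.0111,-0.0137],0],[[0,0,0],[0,0.0122,-0.0128],0],[[0,0,0],[0,0.0132,-0.0118],0],[[0,0,0],[0,0.0141,-0.0107],0],[[0,0,0],[0,0,0],0]]}}

```text
time: 9.35
ee_pos: [0.5051, 0.2394, 0.2499]
tcp_rot: [179.9, -0.1, 89.1]
wrist_force: [-18.7, -5.3, 28.0]
opening: 0.0105
grasp_force: 41.1
```

{"method": "servo_tool", "body": {"moves": [[[0,0,0],[0,0.0149,-0.0096],0],[[0,0,0],[0,0.0156,-0.0083],0],[[0,0,0],[0,0.0162,-0.007],0],[[0,0,0],[0,0.0167,-0.0057],0],[[0,0,0],[0,0.0171,-0.0044],0],[[0,0,0],[0,0.0174,-0.003],0],[[0,0,0],[0,0.0176,-0.0017],0],[[0,0,0],[0,0.0176,-0.0002],0],[[0,0,0],[0,0,0],0]]}}

```text
time: 10.25
ee_pos: [0.6414, 0.2359, 0.2868]
tcp_rot: [179.7, 0.1, 88.9]
wrist_force: [2.4, -7.6, 9.3]
opening: 0.0104
grasp_force: 43.4
```

{"method": "servo_tool", "body": {"moves": [[[0,0,0],[0,0,0],40],[[0,0,0],[0,0,0],40],[[0,0,0],[0,0,0],40],[[0,0,0],[0,0,-0.02],40],[[0,0,0],[0,0,-0.03],40],[[0,0,0],[0,0,-0.03],75],[[0,0,4.8],[-0.02,-0.02,0],75]]}}

```text
time: 10.95
ee_pos: [0.6318, 0.2248, 0.3608]
tcp_rot: [179.3, -0.3, 84.7]
wrist_force: [2.5, 1.0, -0.5]
opening: 0.0622
grasp_force: 0.0
```

```bash
python3 - <<'E'
from h import *
go([.595,-.249,.14],84.3)
im,d=camera("side");cv2.imwrite("pics/s2.png",cv2.resize(im[60:330,150:400,::-1],(555,600),interpolation=cv2.INTER_CUBIC))
E
```

```text
pos [0.6318 0.2248 0.3608] rot [179.3   -0.35  84.71] turn [ 0.7  -0.35  0.4 ] shift after [-0.4751  0.0104  0.2208] t 10.9
```

View pics/s2.png

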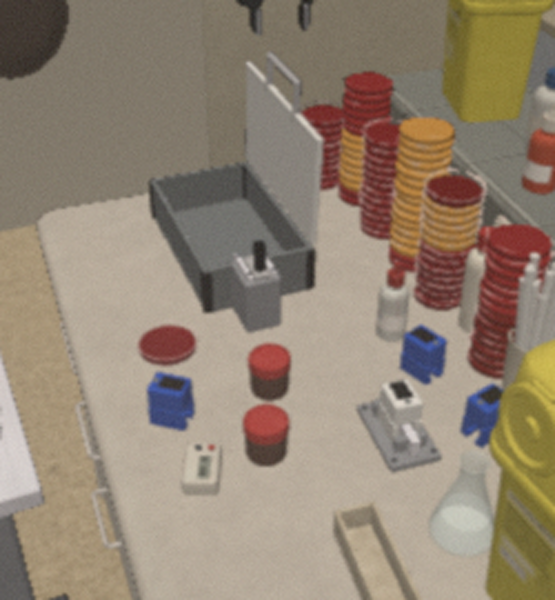

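The lid stands upright at (285,150) and the box is empty. The white logger on its rail is at (400,395), so I'll go there; the blue ones at (170,400), (423,350) and (485,410) are not meant.

{"method": "servo_tool", "body": {"moves": [[[0,0,0],[-0.043,0.001,0],75],[[0.7,-0.3,0.4],[-0.043,0.001,0],75],[[0,0,0],[-0.043,0.001,0.01],75],[[0,0,0],[-0.043,0.001,0.01],75],[[0,0,0],[-0.043,0.001,0.025],75],[[0,0,0],[-0.043,0.001,0.025],75],[[0,0,0],[-0.043,0.001,0.03],75],[[0,0,0],[-0.043,0.001,0.03],75],[[0,0,0],[-0.043,0.001,0.03],75],[[0,0,0],[-0.044,0.001,0.03],75],[[0,0,0],[-0.044,0,0.03],75],[[0,0,0],[0,0,0],75]]}}

```text
time: 12.2
ee_pos: [0.5783, -0.2464, 0.1445]
tcp_rot: [-178.9, 0.2, 84.0]
wrist_force: [0.4, 1.2, 0.0]
opening: 0.0643
grasp_force: 0.0
```

```bash
python3 - <<'E'
from h import *
go([.595,-.249,.04],84.3)
E
```

```text
pos [ 0.5783 -0.2464  0.1445] rot [-178.89    0.23   84.02] turn [-1.11  0.23 -0.28] shift after [-0.001   0.0169  0.1045] t 12.2
```

{"method": "servo_tool", "body": {"moves": [[[-1.1,0.2,-0.3],[-0.001,0.017,0],75],[[0,0,0],[0,0,0.02],75],[[0,0,0],[0,0,0],75]]}}

```text
time: 12.5
ee_pos: [0.5991, -0.2447, 0.1282]
tcp_rot: [179.7, 0.0, 84.6]
wrist_force: [0.3, -0.0, -0.4]
opening: 0.0646
grasp_force: 0.0
```

```bash
python3 - <<'E'
from h import *
go([.595,-.249,.04],84.3)
E
```

```text
pos [ 0.5991 -0.2447  0.1282] rot [1.7967e+02 5.0000e-02 8.4640e+01] turn [0.33 0.04 0.34] shift after [-0.0047 -0.0037  0.0882] t 12.5
```

{"method": "servo_tool", "body": {"moves": [[[0,0,0],[0,0,0],75],[[0,0,0],[0,0,0],75],[[0,0,0],[0,0,0],75]]}}

```text
time: 12.8
ee_pos: [0.5995, -0.2459, 0.1308]
tcp_rot: [179.5, 0.1, 84.6]
wrist_force: [-0.2, -0.0, -0.2]
opening: 0.0641
grasp_force: 0.0
```

```bash
python3 - <<'E'
from h import *
go([.595,-.249,.04],84.3)
E
```

```text
pos [ 0.5995 -0.2459  0.1308] rot [1.7951e+02 1.2000e-01 8.4570e+01] turn [0.49 0.12 0.27] shift after [-0.0036 -0.0042  0.0908] t 12.8
```

{"method": "servo_tool", "body": {"moves": [[[0.5,0.1,0.3],[-0.0035,-0.004,0.02],75],[[0,0,0],[0,0,0.025],75],[[0,0,0],[0,0,0.025],75],[[0,0,0],[0,0,0.02],75],[[0,0,0],[0,0,0],75],[[0,0,0],[0,0,0],75]]}}

```text
time: 13.4
ee_pos: [0.5949, -0.2493, 0.0404]
tcp_rot: [-179.9, 0.0, 84.2]
wrist_force: [-0.0, -0.3, 1.2]
opening: 0.0639
grasp_force: 0.0
```

{"method": "servo_tool", "body": {"moves": [[[0,0,0],[0,0,0],0],[[0,0,0],[0,0,0],0],[[0,0,0],[0,0,0],0],[[0,0,0],[0,0,0],0],[[0,0,0],[0,0,0],0]]}}

```text
time: 13.9
ee_pos: [0.5955, -0.2496, 0.0414]
tcp_rot: [180.0, 0.0, 84.2]
wrist_force: [-1.7, 0.7, 6.6]
opening: 0.0376
grasp_force: 40.2
```

Gripped at 37.6 mm. I'll lift straight up and unclip it.

{"method": "servo_tool", "body": {"moves": [[[0,0,0],[0,0,-0.004],0],[[0,0,0],[0,0,-0.006],0],[[0,0,0],[0,0,-0.01],0],[[0,0,0],[0,0,-0.02],0],[[0,0,0],[0,0,-0.03],0],[[0,0,0],[0,0,-0.04],0],[[0,0,0],[0,0,-0.04],0],[[0,0,0],[0,0,-0.03],0],[[0,0,0],[0,0,0],0]]}}

```text
time: 14.8
ee_pos: [0.5963, -0.2499, 0.2261]
tcp_rot: [179.6, 0.1, 84.2]
wrist_force: [0.5, 0.2, -1.1]
opening: 0.0374
grasp_force: 42.0
```

```bash
python3 - <<'E'
from h import *
go([.541,.240,.22],89.2)
E
```

```text
pos [ 0.5963 -0.2499  0.2261] rot [1.7963e+02 1.5000e-01 8.4230e+01] turn [ 0.37  0.16 -4.97] shift after [ 0.4891 -0.0621  0.0061] t 14.8
```

{"method": "servo_tool", "body": {"moves": [[[0.4,0.1,-5],[0,0,0],0],[[0,0,0],[0.03,-0.004,0],0],[[0,0,0],[0.045,-0.006,0],0],[[0,0,0],[0.05,-0.007,0],0],[[0,0,0],[0.05,-0.007,0],0],[[0,0,0],[0.05,-0.007,0],0],[[0,0,0],[0.05,-0.006,0],0],[[0,0,0],[0.05,-0.006,0],0],[[0,0,0],[0.05,-0.006,0],0],[[0,0,0],[0.05,-0.006,0],0],[[0,0,0],[0.04,-0.005,0],0],[[0,0,0],[0.024,-0.002,0],0]]}}

```text
time: 16.0
ee_pos: [0.5389, 0.2405, 0.221]
tcp_rot: [-179.5, -0.1, 89.4]
wrist_force: [0.7, -0.0, -1.7]
opening: 0.0376
grasp_force: 41.9
```

{"method": "servo_tool", "body": {"moves": [[[0,0,0],[0,0,0],0],[[0,0,0],[0,0,0],0],[[0,0,0],[0,0,0],0]]}}

```text
time: 16.3
ee_pos: [0.54, 0.2367, 0.2212]
tcp_rot: [-179.5, -0.1, 89.2]
wrist_force: [0.0, 0.3, -0.2]
opening: 0.0378
grasp_force: 41.9
```

```bash
python3 - <<'E'
from h import *
go([.541,.240,.041],89.2)
E
```

```text
pos [0.54   0.2367 0.2212] rot [-1.795e+02 -1.100e-01  8.919e+01] turn [-0.5  -0.11 -0.01] shift after [0.0033 0.001  0.1802] t 16.3
```

{"method": "servo_tool", "body": {"moves": [[[-0.5,0,0],[0.003,0.001,0.03],0],[[0,0,0],[0,0,0.04],0],[[0,0,0],[0,0,0.04],0],[[0,0,0],[0,0,0.03],0],[[0,0,0],[0,0,0.025],0],[[0,0,0],[0,0,0.012],0],[[0,0,0],[0,0,0.004],0],[[0,0,0],[0,0,0],0],[[0,0,0],[0,0,0],0]]}}

```text
time: 17.2
ee_pos: [0.5416, 0.241, 0.0418]
tcp_rot: [179.9, -0.2, 89.2]
wrist_force: [0.4, 0.3, -0.8]
opening: 0.0372
grasp_force: 41.9
```

{"method": "servo_tool", "body": {"moves": [[[0,0,0],[0,0,0.002],0],[[0,0,0],[0,0,0.0015],0],[[0,0,0],[0,0,0],0],[[0,0,0],[0,0,0],0]]}}

```text
time: 17.6
ee_pos: [0.5412, 0.2412, 0.0374]
tcp_rot: [179.9, -0.2, 89.2]
wrist_force: [0.6, 0.6, 5.0]
opening: 0.0378
grasp_force: 42.5
```

{"method": "servo_tool", "body": {"moves": [[[0,0,0],[0,0,0],75],[[0,0,0],[0,0,0],75],[[0,0,0],[0,0,0],75],[[0,0,0],[0,0,-0.02],75],[[0,0,0],[0,0,-0.03],75],[[0,0,0],[0,0,-0.04],100],[[0,0,0],[0,0,-0.04],100],[[0,0,0],[0,0,-0.03],100],[[0,0,0],[-0.04,0,0],100],[[0,0,0],[-0.04,0,0],100],[[0,0,0],[-0.04,0,0],100],[[0,0,0],[0,0,0],100]]}}

```text
time: 18.8
ee_pos: [0.539, 0.117, 0.1967]
tcp_rot: [180.0, -0.1, 89.0]
wrist_force: [0.3, 0.6, 0.3]
opening: 0.0853
grasp_force: 0.0
```

```bash
cat >> h.py <<'E'
def pots():
    im,d=camera("top");P=cloud("top",d)
    hsv=cv2.cvtColor(im,cv2.COLOR_RGB2HSV).astype(int)
    red=((hsv[...,0]<8)|(hsv[...,0]>172))&(hsv[...,1]>130)&(P[...,2]>.045)&(P[...,2]<.075)
    n,l=cv2.connectedComponents(red.astype(np.uint8))
    for i in range(1,n):
        q=P[l==i]
        if len(q)>150: r=cv2.minAreaRect((q[:,:2]*1000).astype(np.float32));print("red",len(q),np.round(r[0],1),np.round(r[1],1),np.median(q[:,2]).round(3))
    return im,P
E
python3 - <<'E'
from h import *
im,P=pots()
go([.477,-.100,.15],90)
for r in mark_of("logger_mid","top"): print(round(r["score"],2),w("top",r["xyz"]).round(3))
for r in mark_of("pot_0_mid","top"): print(round(r["score"],2),w("top",r["xyz"]).round(3))
E
```

```text
red 445 [ 476.6 -100.2] [55.3 53.7] 0.057
red 456 [ 441.8 -184.1] [55.1 55.4] 0.057
pos [0.5391 0.1187 0.1966] rot [ 1.7998e+02 -1.2000e-01  8.9050e+01] turn [ 0.02 -0.12 -0.95] shift after [-0.2187 -0.0621  0.0466] t 18.9
0.8 [ 0.685 -0.155  0.046]
0.79 [ 0.708 -0.289  0.044]
0.78 [ 0.338 -0.108  0.047]
0.69 [ 0.444 -0.181  0.03 ]
0.5 [ 0.597 -0.25   0.002]
```

Logger is in the box; the knock has already happened (pot_1 is now at 0.442,-0.184). Picking up pot_0 at (0.477,-0.100).

{"method": "servo_tool", "body": {"moves": [[[0,0,-0.9],[-0.02,-0.005,0],100],[[0,0,0],[-0.035,-0.01,0],100],[[0,0,0],[-0.04,-0.012,0],100],[[0,0,0],[-0.045,-0.013,0.01],100],[[0,0,0],[-0.04,-0.012,0.015],100],[[0,0,0],[-0.025,-0.007,0.015],100],[[0,0,0],[-0.014,-0.003,0.007],100],[[0,0,0],[0,0,0],100],[[0,0,0],[0,0,0],100],[[0,0,0],[0,0,0],100]]}}

```text
time: 19.95
ee_pos: [0.4781, -0.0972, 0.1495]
tcp_rot: [179.9, -0.1, 90.2]
wrist_force: [0.3, -0.2, 0.1]
opening: 0.0852
grasp_force: 0.0
```

```bash
python3 - <<'E'
from h import *
go([.477,-.100,.025],90)
E
```

```text
pos [ 0.4781 -0.0972  0.1495] rot [ 1.7994e+02 -1.3000e-01  9.0220e+01] turn [ 0.06 -0.13  0.22] shift after [-0.0028 -0.0011  0.1245] t 19.9
```

{"method": "servo_tool", "body": {"moves": [[[0,0,0],[-0.003,-0.001,0.025],100],[[0,0,0],[0,0,0.035],100],[[0,0,0],[0,0,0.035],100],[[0,0,0],[0,0,0.03],100],[[0,0,0],[0,0,0],100],[[0,0,0],[0,0,0],100],[[0,0,0],[0,0,0],0],[[0,0,0],[0,0,0],0],[[0,0,0],[0,0,0],0],[[0,0,0],[0,0,0],0],[[0,0,0],[0,0,0],0]]}}

```text
time: 21.05
ee_pos: [0.4776, -0.1012, 0.0262]
tcp_rot: [179.8, -0.1, 90.1]
wrist_force: [-1.9, 2.1, 9.9]
opening: 0.056
grasp_force: 41.5
```

{"method": "servo_tool", "body": {"moves": [[[0,0,0],[0,0,-0.01],0],[[0,0,0],[0,0,-0.025],0],[[0,0,0],[0,0,-0.035],0],[[0,0,0],[0,0,-0.04],0],[[0,0,0],[0,0,-0.04],0],[[0,0,0],[0,0,-0.03],0],[[0,0,-0.9],[0.02,0,-0.015],0],[[0,0,0],[0.03,0.005,0],0],[[0,0,0],[0.03,0.005,0],0],[[0,0,0],[0,0,0],0]]}}

```text
time: 22.05
ee_pos: [0.4855, -0.0189, 0.2203]
tcp_rot: [179.9, -0.2, 91.2]
wrist_force: [-0.1, -0.9, -1.0]
opening: 0.0559
grasp_force: 42.8
```

```bash
python3 - <<'E'
from h import *
go([.543,.332,.2],89.2);print(get_obs()["opening"])
E
```

```text
pos [ 0.4855 -0.0189  0.2203] rot [ 1.7991e+02 -1.6000e-01  9.1180e+01] turn [ 0.08 -0.16  1.98] shift after [0.3517 0.0526 0.0203] t 22.1
0.05585885238398922
```

{"method": "servo_tool", "body": {"moves": [[[0,0,2],[0,0,0],0],[[0,0,0],[0.035,0.005,0],0],[[0,0,0],[0.042,0.006,0],0],[[0,0,0],[0.045,0.007,0],0],[[0,0,0],[0.045,0.007,0],0],[[0,0,0],[0.045,0.007,0],0],[[0,0,0],[0.045,0.007,0],0],[[0,0,0],[0.045,0.007,0],0],[[0,0,0],[0.035,0.005,0],0],[[0,0,0],[0.015,0.001,0.02],0],[[0,0,0],[0,0,0],0],[[0,0,0],[0,0,0],0]]}}

```text
time: 23.25
ee_pos: [0.5429, 0.3292, 0.2001]
tcp_rot: [-180.0, -0.1, 89.0]
wrist_force: [-0.5, -0.6, -1.0]
opening: 0.0554
grasp_force: 42.8
```

```bash
python3 - <<'E'
from h import *
go([.543,.332,.035],89.2)
E
```

```text
pos [0.5429 0.3292 0.2001] rot [-1.7996e+02 -8.0000e-02  8.9050e+01] turn [-0.04 -0.08 -0.15] shift after [0.0028 0.     0.1651] t 23.2
```

{"method": "servo_tool", "body": {"moves": [[[0,0,0],[0.002,0,0.035],0],[[0,0,0],[0,0,0.04],0],[[0,0,0],[0,0,0.04],0],[[0,0,0],[0,0,0.025],0],[[0,0,0],[0,0,0.015],0],[[0,0,0],[0,0,0.007],0],[[0,0,0],[0,0,0.002],0],[[0,0,0],[0,0,0],0],[[0,0,0],[0,0,0],0]]}}

```text
time: 24.15
ee_pos: [0.5439, 0.3325, 0.0375]
tcp_rot: [179.9, -0.2, 89.0]
wrist_force: [-0.2, -0.4, -0.9]
opening: 0.0556
grasp_force: 42.8
```

{"method": "servo_tool", "body": {"moves": [[[0,0,0],[0,0,0.002],0],[[0,0,0],[0,0,0.0015],0],[[0,0,0],[0,0,0],0],[[0,0,0],[0,0,0],0]]}}

```text
time: 24.55
ee_pos: [0.5437, 0.3327, 0.0343]
tcp_rot: [179.9, -0.2, 89.0]
wrist_force: [-3.3, -1.8, 8.9]
opening: 0.0559
grasp_force: 43.6
```

{"method": "servo_tool", "body": {"moves": [[[0,0,0],[0,0,0],100],[[0,0,0],[0,0,0],100],[[0,0,0],[0,0,0],100],[[0,0,0],[0,0,0],100],[[0,0,0],[0,0,-0.02],100],[[0,0,0],[0,0,-0.03],100],[[0,0,0],[0,0,-0.04],100],[[0,0,0],[0,0,-0.04],100],[[0,0,0],[0,0,-0.03],100],[[0,0,0],[-0.03,-0.005,0],100],[[0,0,0],[-0.04,-0.007,0],100],[[0,0,0],[-0.04,-0.007,0],100]]}}

```text
time: 25.75
ee_pos: [0.5219, 0.2213, 0.1919]
tcp_rot: [180.0, -0.1, 89.1]
wrist_force: [0.8, 0.0, -0.1]
opening: 0.0854
grasp_force: 0.0
```

{"method": "servo_tool", "body": {"moves": [[[0,0,0],[-0.045,-0.009,0],100],[[0,0,0],[-0.045,-0.009,0],100],[[0,0,0],[-0.045,-0.009,0],100],[[0,0,0],[-0.045,-0.009,0],100],[[0,0,0],[-0.045,-0.009,0],100],[[0,0,0],[-0.04,-0.009,0],100],[[0,0,0],[-0.03,-0.009,0],100],[[0,0,0],[0,0,0],100],[[0,0,0],[0,0,0],100]]}}

```text
time: 26.65
ee_pos: [0.4542, -0.0722, 0.1916]
tcp_rot: [180.0, -0.1, 88.9]
wrist_force: [-0.6, -0.1, 0.3]
opening: 0.0855
grasp_force: 0.0
```

```bash
python3 - <<'E'
from h import *
im,P=pots()
go([.442,-.184,.15],90)
q=P[(P[...,2]<.05)&(P[...,2]>.015)&(P[...,0]<.42)&(P[...,0]>.3)&(P[...,1]<-.15)&(P[...,1]>-.27)];print("timer",q.min(0),q.max(0))
cv2.imwrite("pics/t3.png",cv2.resize(im[130:320,60:400,::-1],(800,447),interpolation=cv2.INTER_CUBIC))
E
```

```text
red 510 [542.5 332.3] [54.9 56.4] 0.065
red 216 [ 439.5 -198.4] [26.7 55.1] 0.057
pos [ 0.4545 -0.0715  0.1915] rot [ 1.7999e+02 -1.4000e-01  8.9000e+01] turn [ 0.02 -0.14 -1.  ] shift after [-0.1125 -0.0125  0.0415] t 26.7
timer [ 0.30776778 -0.25451789  0.01584056] [ 0.37064489 -0.17850283  0.03335047]
```

View pics/t3.png

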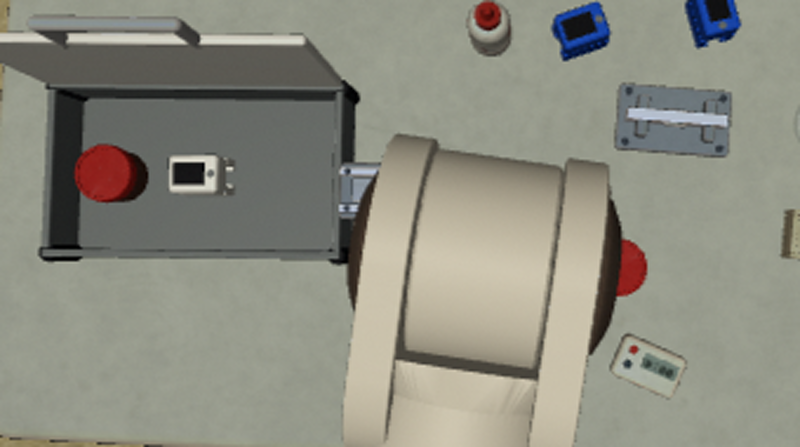

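The box holds the upright pot (110,173) and the logger (195,174). The second pot (630,267) hasn't moved since the last look, so I'll pick it up.

{"method": "servo_tool", "body": {"moves": [[[0,0,-1],[-0.02,-0.002,0],100],[[0,0,0],[-0.035,-0.004,0.01],100],[[0,0,0],[-0.035,-0.004,0.015],100],[[0,0,0],[-0.022,-0.002,0.015],100],[[0,0,0],[0,0,0],100],[[0,0,0],[0,0,0],100],[[0,0,0],[0,0,0],100]]}}

```text
time: 27.4
ee_pos: [0.4427, -0.1826, 0.1518]
tcp_rot: [180.0, -0.1, 90.1]
wrist_force: [0.3, 0.3, -0.1]
opening: 0.0854
grasp_force: 0.0
```

```bash
python3 - <<'E'
from h import *
go([.442,-.184,.025],90)
E
```

```text
pos [ 0.4427 -0.1826  0.1518] rot [ 1.7996e+02 -1.2000e-01  9.0120e+01] turn [ 0.04 -0.12  0.12] shift after [-0.0014 -0.0007  0.1268] t 27.4
```

{"method": "servo_tool", "body": {"moves": [[[0,0,0],[-0.001,-0.001,0.027],100],[[0,0,0],[0,0,0.035],100],[[0,0,0],[0,0,0.035],100],[[0,0,0],[0,0,0.03],100],[[0,0,0],[0,0,0],100],[[0,0,0],[0,0,0],100],[[0,0,0],[0,0,0],0],[[0,0,0],[0,0,0],0],[[0,0,0],[0,0,0],0],[[0,0,0],[0,0,0],0],[[0,0,0],[0,0,0],0]]}}

```text
time: 28.5
ee_pos: [0.4422, -0.1847, 0.0266]
tcp_rot: [179.8, -0.1, 90.0]
wrist_force: [-2.7, 1.7, 10.4]
opening: 0.0561
grasp_force: 41.5
```

{"method": "servo_tool", "body": {"moves": [[[0,0,0],[0,0,-0.01],0],[[0,0,0],[0,0,-0.025],0],[[0,0,0],[0,0,-0.035],0],[[0,0,0],[0,0,-0.04],0],[[0,0,0],[0,0,-0.04],0],[[0,0,0],[0,0,-0.035],0],[[0,0,0.8],[0.02,0.005,-0.01],0],[[0,0,0],[0.03,0.01,0],0],[[0,0,0],[0.03,0.01,0],0],[[0,0,0],[0,0,0],0]]}}

```text
time: 29.5
ee_pos: [0.4676, -0.1027, 0.2206]
tcp_rot: [179.9, -0.1, 89.4]
wrist_force: [0.3, -0.4, -0.4]
opening: 0.0564
grasp_force: 42.7
```

```bash
python3 - <<'E'
from h import *
go([.541,.148,.2],89.2)
E
```

```text
pos [ 0.4676 -0.1027  0.2206] rot [ 1.7991e+02 -1.5000e-01  8.9380e+01] turn [ 0.09 -0.15  0.18] shift after [0.2517 0.0699 0.0206] t 29.5
```

{"method": "servo_tool", "body": {"moves": [[[0,0,0.2],[0.03,0.009,0],0],[[0,0,0],[0.04,0.012,0],0],[[0,0,0],[0.045,0.013,0],0],[[0,0,0],[0.045,0.013,0],0],[[0,0,0],[0.045,0.013,0],0],[[0,0,0],[0.03,0.007,0],0],[[0,0,0],[0.017,0.003,0.01],0],[[0,0,0],[0,0,0.01],0],[[0,0,0],[0,0,0],0],[[0,0,0],[0,0,0],0]]}}

```text
time: 30.5
ee_pos: [0.5406, 0.1444, 0.1999]
tcp_rot: [-180.0, -0.1, 89.0]
wrist_force: [-0.3, -0.3, -0.4]
opening: 0.0561
grasp_force: 42.7
```

```bash
python3 - <<'E'
from h import *
go([.541,.148,.035],89.2)
E
```

```text
pos [0.5406 0.1444 0.1999] rot [-1.7997e+02 -1.0000e-01  8.8960e+01] turn [-0.03 -0.1  -0.24] shift after [0.0036 0.0004 0.1649] t 30.5
```

{"method": "servo_tool", "body": {"moves": [[[0,0,0],[0.003,0,0.035],0],[[0,0,0],[0,0,0.04],0],[[0,0,0],[0,0,0.04],0],[[0,0,0],[0,0,0.025],0],[[0,0,0],[0,0,0.015],0],[[0,0,0],[0,0,0.007],0],[[0,0,0],[0,0,0.002],0],[[0,0,0],[0,0,0.0015],0],[[0,0,0],[0,0,0],0],[[0,0,0],[0,0,0],0]]}}

```text
time: 31.5
ee_pos: [0.5416, 0.1493, 0.0355]
tcp_rot: [179.9, -0.1, 89.0]
wrist_force: [0.6, -0.1, -0.6]
opening: 0.0561
grasp_force: 42.7
```

{"method": "servo_tool", "body": {"moves": [[[0,0,0],[0,0,0.0015],0],[[0,0,0],[0,0,0],0]]}}

```text
time: 31.7
ee_pos: [0.5416, 0.1494, 0.0347]
tcp_rot: [179.9, -0.2, 89.0]
wrist_force: [-3.2, -0.6, 9.2]
opening: 0.0562
grasp_force: 43.6
```

{"method": "servo_tool", "body": {"moves": [[[0,0,0],[0,0,0],100],[[0,0,0],[0,0,0],100],[[0,0,0],[0,0,0],100],[[0,0,0],[0,0,0],100],[[0,0,0],[0,0,-0.02],100],[[0,0,0],[0,0,-0.03],100],[[0,0,0],[0,0,-0.04],100],[[0,0,0],[0,0,-0.04],100],[[0,0,0],[0,0,-0.045],100],[[0,0,0],[0,-0.03,-0.045],100],[[0,0,0],[0,-0.03,-0.045],40],[[0,0,0],[0,-0.03,-0.045],40]]}}

```text
time: 32.9
ee_pos: [0.4566, 0.1498, 0.3343]
tcp_rot: [-180.0, -0.1, 89.0]
wrist_force: [1.1, 0.3, -0.2]
opening: 0.0593
grasp_force: 0.0
```

{"method": "servo_tool", "body": {"moves": [[[0,0,0],[0,0,0],40],[[0,0,0],[0,0,0],40],[[0,0,0],[0,0,0],40]]}}

```text
time: 33.2
ee_pos: [0.4581, 0.1499, 0.3315]
tcp_rot: [-179.9, -0.1, 89.0]
wrist_force: [0.5, -0.6, -1.0]
opening: 0.0342
grasp_force: 0.0
```

```bash
python3 - <<'E'
from h import *
im,P=pots()
go([.6385,.236,.355],89)
cv2.imwrite("pics/t4.png",cv2.resize(im[130:320,60:400,::-1],(800,447),interpolation=cv2.INTER_CUBIC))
E
```

```text
red 488 [541.1 149.8] [56.1 56.2] 0.065
red 252 [547.7 321.6] [47.  34.1] 0.064
pos [0.458  0.1499 0.3312] rot [-1.7988e+02 -8.0000e-02  8.9030e+01] turn [-0.12 -0.08  0.03] shift after [ 0.0893  0.1789 -0.0238] t 33.2
```

View pics/t4.png

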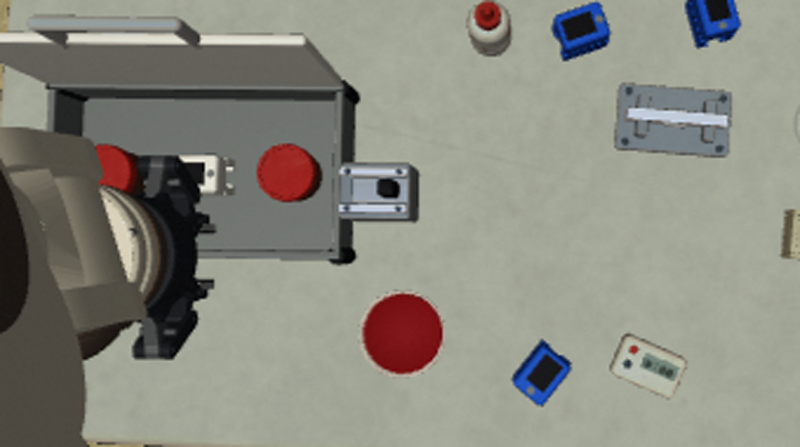

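Both pots and the logger are upright in the box and the worktop has no free pot left. I'll re-grip the bar to close the lid.

{"method": "servo_tool", "body": {"moves": [[[0,0,0],[0,0,-0.025],40],[[0,0,0],[0.03,0.05,0],40],[[0,0,0],[0.03,0.05,0],40],[[0,0,0],[0.02,0.04,0],40],[[0,0,0],[0.009,0.04,0],40],[[0,0,0],[0,0,0],40],[[0,0,0],[0,0,0],40],[[0,0,0],[0,0,0],40]]}}

```text
time: 34.05
ee_pos: [0.6178, 0.2259, 0.3586]
tcp_rot: [-180.0, -0.1, 89.0]
wrist_force: [-0.7, -0.2, 0.9]
opening: 0.0341
grasp_force: 0.0
```

```bash
python3 - <<'E'
from h import *
go([.641,.236,.288],89)
im,d=camera("side");P=cloud("side",d)
q=P[(P[...,2]>.295)&(P[...,2]<.32)&(P[...,0]>.6)&(P[...,0]<.68)&(P[...,1]>.15)&(P[...,1]<.32)];print(len(q),q.min(0),q.max(0),np.median(q,0))
cv2.imwrite("pics/s4.png",cv2.resize(im[40:220,180:340,::-1],(533,600),interpolation=cv2.INTER_CUBIC))
E
```

```text
pos [0.6178 0.2259 0.3586] rot [-1.7996e+02 -1.1000e-01  8.9010e+01] turn [-0.04 -0.11  0.01] shift after [0.0105 0.0231 0.0706] t 34.0
90 [0.6338042  0.17112861 0.29543179] [0.64791396 0.28999001 0.31057806] [0.63904859 0.22597643 0.3066958 ]
```

View pics/s4.png

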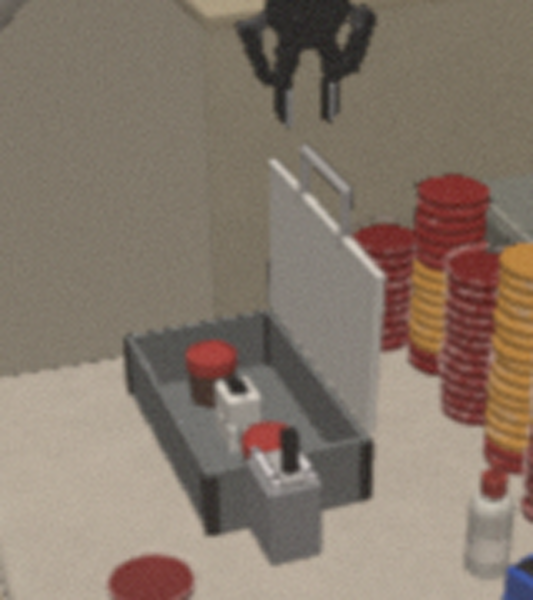

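The bar (325,175) sits just below and slightly beyond the fingers at (310,120). I'll move over it and lower.

{"method": "servo_tool", "body": {"moves": [[[0,0,0],[0.01,0.023,0],40],[[0,0,0],[0,0,0],40],[[0,0,0],[0,0,0],40],[[0,0,0],[0,0,0],40]]}}

```text
time: 34.5
ee_pos: [0.6394, 0.235, 0.3611]
tcp_rot: [179.8, -0.2, 89.0]
wrist_force: [0.3, -0.7, 0.3]
opening: 0.0341
grasp_force: 0.0
```

```bash
python3 - <<'E'
from h import *
go([.641,.236,.286],89)
E
```

```text
pos [0.6394 0.235  0.3611] rot [179.85  -0.18  89.03] turn [ 0.15 -0.18  0.03] shift after [0.001  0.0016 0.0751] t 34.5
```

{"method": "servo_tool", "body": {"moves": [[[0,0,0],[0.001,0.001,0.025],40],[[0,0,0],[0,0,0.025],40],[[0,0,0],[0,0,0.024],40],[[0,0,0],[0,0,0],40],[[0,0,0],[0,0,0],40],[[0,0,0],[0,0,0],0],[[0,0,0],[0,0,0],0],[[0,0,0],[0,0,0],0],[[0,0,0],[0,0,0],0],[[0,0,0],[0,0,0],0]]}}

```text
time: 35.5
ee_pos: [0.6419, 0.2367, 0.2875]
tcp_rot: [179.8, -0.2, 89.0]
wrist_force: [-1.4, -0.4, 7.5]
opening: 0.0104
grasp_force: 39.0
```

{"method": "servo_tool", "body": {"moves": [[[0,0,0],[0,-0.0176,0.0002],0],[[0,0,0],[0,-0.0176,0.0017],0],[[0,0,0],[0,-0.0174,0.003],0],[[0,0,0],[0,-0.0171,0.0044],0],[[0,0,0],[0,-0.0167,0.0057],0],[[0,0,0],[0,-0.0162,0.007],0],[[0,0,0],[0,-0.0156,0.0083],0],[[0,0,0],[0,-0.0149,0.0096],0],[[0,0,0],[0,0,0],0]]}}

```text
time: 36.4
ee_pos: [0.5073, 0.2399, 0.2461]
tcp_rot: [180.0, -0.3, 89.1]
wrist_force: [-4.0, 3.2, 1.3]
opening: 0.0106
grasp_force: 41.7
```

{"method": "servo_tool", "body": {"moves": [[[0,0,0],[0,-0.0141,0.0107],0],[[0,0,0],[0,-0.0132,0.0118],0],[[0,0,0],[0,-0.0122,0.0128],0],[[0,0,0],[0,-0.0111,0.0137],0],[[0,0,0],[0,-0.01,0.0146],0],[[0,0,0],[0,-0.0088,0.0153],0],[[0,0,0],[0,-0.0075,0.016],0],[[0,0,0],[0,-0.0062,0.0165],0],[[0,0,0],[0,-0.0049,0.017],0],[[0,0,0],[0,0,0],0],[[0,0,0],[0,0,0],0]]}}

```text
time: 37.5
ee_pos: [0.4193, 0.2419, 0.1171]
tcp_rot: [-179.8, -0.3, 89.1]
wrist_force: [-11.2, 7.5, 1.2]
opening: 0.0102
grasp_force: 45.3
```

{"method": "servo_tool", "body": {"moves": [[[0,0,0],[0,-0.0035,0.0173],0],[[0,0,0],[0,-0.0021,0.0165],0],[[0,0,0],[0,-0.0007,0.012],0],[[0,0,0],[0,0,0.005],0],[[0,0,0],[0,0,0],0],[[0,0,0],[0,0,0],0]]}}

```text
time: 38.1
ee_pos: [0.412, 0.2421, 0.0656]
tcp_rot: [-179.7, -0.2, 89.1]
wrist_force: [-17.4, 7.6, -2.4]
opening: 0.0104
grasp_force: 46.4
```

{"method": "servo_tool", "body": {"moves": [[[0,0,0],[0,-0.001,0.001],0],[[0,0,0],[0,0,0.001],0],[[0,0,0],[0,0,0],0]]}}

```text
time: 38.4
ee_pos: [0.4119, 0.2421, 0.0644]
tcp_rot: [-179.8, -0.3, 89.1]
wrist_force: [-12.6, 6.5, -0.2]
opening: 0.0107
grasp_force: 46.7
```

{"method": "servo_tool", "body": {"moves": [[[0,0,0],[0,-0.001,0.0015],0],[[0,0,0],[0,0,0.0015],0],[[0,0,0],[0,0,0],0]]}}

```text
time: 38.7
ee_pos: [0.4119, 0.2422, 0.0617]
tcp_rot: [-179.9, -0.3, 89.1]
wrist_force: [-8.4, 6.2, 0.6]
opening: 0.0107
grasp_force: 46.6
```

{"method": "servo_tool", "body": {"moves": [[[0,0,0],[0,-0.001,0.002],0],[[0,0,0],[0,0,0.002],0],[[0,0,0],[0,0,0],0]]}}

```text
time: 39.0
ee_pos: [0.4118, 0.2422, 0.0585]
tcp_rot: [179.9, -0.3, 89.1]
wrist_force: [-4.7, 4.1, 5.2]
opening: 0.0107
grasp_force: 47.5
```

```bash
python3 - <<'E'
from h import *
im,d=camera("top");P=cloud("top",d)
q=P[(P[...,2]>.07)&(P[...,2]<.12)&(P[...,0]>.46)&(P[...,0]<.64)&(P[...,1]>.11)&(P[...,1]<.37)]
A=np.c_[q[:,:2],np.ones(len(q))];c=np.linalg.lstsq(A,q[:,2],rcond=None)[0];print(len(q),c,c@[.47,.24,1],c@[.62,.24,1])
P=cloud("top",np.load("top0.npy"))
q=P[(P[...,2]>.07)&(P[...,2]<.12)&(P[...,0]>.46)&(P[...,0]<.64)&(P[...,1]>.11)&(P[...,1]<.37)]
A=np.c_[q[:,:2],np.ones(len(q))];c=np.linalg.lstsq(A,q[:,2],rcond=None)[0];print(len(q),c,c@[.47,.24,1],c@[.62,.24,1])
E
```

```text
8147 [-0.00220467  0.00109367  0.09041365] 0.089639933085128 0.08930923273306073
8412 [-0.00100898 -0.0001499   0.09006797] 0.08955777556225027 0.08940642822255424
```

The depth plane shows the lid is as flat as at the start, so it is shut. One final press, then release and go to the catch.

{"method": "servo_tool", "body": {"moves": [[[0,0,0],[0,-0.001,0.002],0],[[0,0,0],[0,0,0],0]]}}

```text
time: 39.25
ee_pos: [0.4119, 0.2424, 0.0582]
tcp_rot: [179.8, -0.3, 89.0]
wrist_force: [-4.6, 0.9, 16.2]
opening: 0.0106
grasp_force: 48.4
```

{"method": "servo_tool", "body": {"moves": [[[0,0,0],[0,0,0],40],[[0,0,0],[0,0,0],40],[[0,0,0],[0,0,0],40],[[0,0,0],[0,0,0],40],[[0,0,0],[0,0,-0.03],40],[[0,0,0],[0,0,-0.04],50],[[0,0,0],[0,0,-0.04],50],[[0,0,0],[0,0,-0.04],50],[[0,0,0],[-0.03,0.016,0],50],[[0,0,0],[-0.04,0.02,0],50],[[0,0,0],[-0.04,0.02,0],50],[[0,0,0],[0,0,0],50]]}}

```text
time: 40.45
ee_pos: [0.4658, 0.126, 0.2042]
tcp_rot: [180.0, -0.1, 88.8]
wrist_force: [-0.0, 0.2, -0.5]
opening: 0.0428
grasp_force: 0.0
```

```bash
python3 - <<'E'
from h import *
im,d=camera("top");P=cloud("top",d);z=P[...,2]
m=(z>.135)&(z<.155)&(P[...,0]>.49)&(P[...,0]<.55)&(P[...,1]>.0)&(P[...,1]<.09);print(m.sum(),P[m].mean(0) if m.any() else 0)
q=P[(z>.07)&(z<.12)&(P[...,0]>.46)&(P[...,0]<.64)&(P[...,1]>.11)&(P[...,1]<.2)]
A=np.c_[q[:,:2],np.ones(len(q))];c=np.linalg.lstsq(A,q[:,2],rcond=None)[0];print(len(q),c@[.47,.16,1],c@[.62,.16,1])
go([.519,.038,.2],89.1)
E
```

```text
58 [0.51929132 0.03811943 0.1438589 ]
2124 0.08998069996391307 0.08921285847426938
pos [0.4651 0.1277 0.2042] rot [-1.7998e+02 -1.1000e-01  8.8800e+01] turn [-0.02 -0.11 -0.3 ] shift after [-0.0888  0.0553  0.0042] t 40.5
```

{"method": "servo_tool", "body": {"moves": [[[0,0,-0.3],[-0.03,0.018,0],50],[[0,0,0],[-0.035,0.022,0],50],[[0,0,0],[-0.023,0.015,0.004],50],[[0,0,0],[0,0,0],50],[[0,0,0],[0,0,0],50],[[0,0,0],[0,0,0],50]]}}

```text
time: 41.1
ee_pos: [0.5178, 0.0421, 0.2004]
tcp_rot: [-180.0, -0.1, 89.4]
wrist_force: [0.1, 0.0, 0.2]
opening: 0.0428
grasp_force: 0.0
```

```bash
python3 - <<'E'
from h import *
go([.519,.038,.116],89.1)
E
```

```text
pos [0.5178 0.0421 0.2004] rot [-1.7999e+02 -1.4000e-01  8.9400e+01] turn [-0.01 -0.14  0.3 ] shift after [-0.0041  0.0013  0.0844] t 41.1
```

{"method": "servo_tool", "body": {"moves": [[[0,0,0.3],[-0.003,0.001,0.03],50],[[0,0,0],[0,0,0.03],50],[[0,0,0],[0,0,0.024],50],[[0,0,0],[0,0,0],50],[[0,0,0],[0,0,0],0],[[0,0,0],[0,0,0],0],[[0,0,0],[0,0,0],0],[[0,0,0],[0,0,0],0],[[0,0,0],[0,0,0],0]]}}

```text
time: 42.0
ee_pos: [0.5196, 0.0387, 0.1182]
tcp_rot: [179.9, -0.2, 89.0]
wrist_force: [-3.4, 3.5, 7.1]
opening: 0.0152
grasp_force: 42.2
```

{"method": "servo_tool", "body": {"moves": [[[0,0,0],[0.007,0,0],0],[[0,0,0],[0.007,0,0],0],[[0,0,0],[0.007,0,0],0],[[0,0,0],[0.006,0,0],0],[[0,0,0],[0.004,0,0],0],[[0,0,0],[0.003,0,0],0],[[0,0,0],[0,0,0],0],[[0,0,0],[0,0,0],0]]}}

```text
time: 42.8
ee_pos: [0.5205, 0.0724, 0.1182]
tcp_rot: [179.8, -0.2, 89.0]
wrist_force: [-1.4, -0.3, 5.7]
opening: 0.0153
grasp_force: 42.0
```

{"method": "servo_tool", "body": {"moves": [[[0,0,0],[0.002,0,0],0],[[0,0,0],[0.002,0,0],0],[[0,0,0],[0,0,0],0],[[0,0,0],[0,0,0],0]]}}

```text
time: 43.2
ee_pos: [0.5205, 0.0742, 0.1182]
tcp_rot: [179.8, 0.1, 88.9]
wrist_force: [-1.3, -11.3, 6.2]
opening: 0.0151
grasp_force: 42.2
```

{"method": "servo_tool", "body": {"moves": [[[0,0,0],[0.001,0,0],0],[[0,0,0],[-0.001,0,0],50],[[0,0,0],[0,0,0],50],[[0,0,0],[0,0,0],50],[[0,0,0],[0,0,0],50],[[0,0,0],[0,0,-0.03],50],[[0,0,0],[0,0,-0.04],50],[[0,0,0],[0,0,-0.04],50],[[0,0,0],[0,-0.04,-0.02],50],[[0,0,0],[0,-0.04,0],50],[[0,0,0],[0,-0.04,0],50],[[0,0,0],[0,-0.04,0],50]]}}

```text
time: 44.4
ee_pos: [0.3584, 0.0787, 0.2464]
tcp_rot: [180.0, -0.1, 89.0]
wrist_force: [-0.0, 1.2, 0.8]
opening: 0.0421
grasp_force: 0.0
```

{"method": "servo_tool", "body": {"moves": [[[0,0,0],[0,0,0],50],[[0,0,0],[0,0,0],50]]}}

```text
time: 44.6
ee_pos: [0.3597, 0.0788, 0.2469]
tcp_rot: [179.9, -0.2, 89.1]
wrist_force: [0.6, 0.4, -0.6]
opening: 0.0428
grasp_force: 0.0
```

```bash
python3 - <<'E'
from h import *
im,d=camera("top");P=cloud("top",d);z=P[...,2]
m=(z>.135)&(z<.155)&(P[...,0]>.49)&(P[...,0]<.55)&(P[...,1]>.0)&(P[...,1]<.11);print(m.sum(),P[m].mean(0) if m.any() else 0)
q=P[(z>.07)&(z<.12)&(P[...,0]>.47)&(P[...,0]<.64)&(P[...,1]>.12)&(P[...,1]<.37)]
A=np.c_[q[:,:2],np.ones(len(q))];c=np.linalg.lstsq(A,q[:,2],rcond=None)[0];print(len(q),c@[.47,.24,1],c@[.62,.24,1])
im,d=camera("side");cv2.imwrite("pics/s5.png",cv2.resize(im[90:330,150:400,::-1],(625,600),interpolation=cv2.INTER_CUBIC))
E
```

```text
54 [0.52039655 0.07302234 0.14442059]
7663 0.08991007945127578 0.08919897275419666
```

View pics/s5.png

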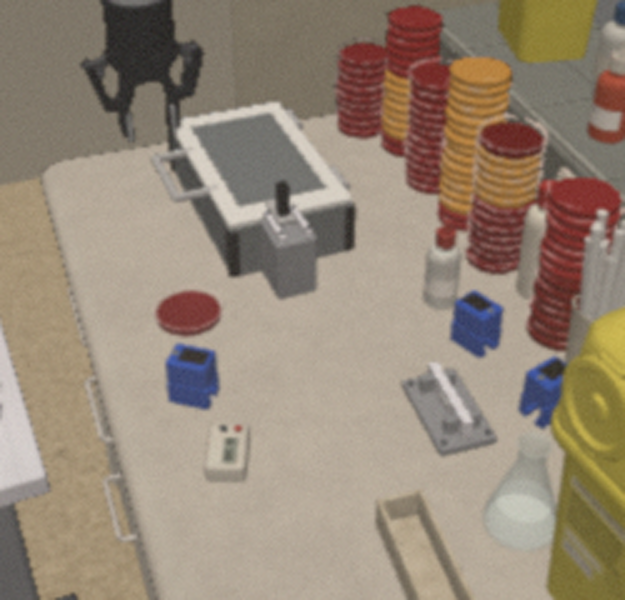

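The lid is shut, the catch post (283,200) is back at its home position, and the bystanders are untouched. I'm handing the job in.

```bash
python3 -c "
from workcell import job_done
print(job_done())"
```

```text
the job is handed in; nothing more can be done
None
```

The transport box is packed with the logger and both free red-lidded pots upright, the lid is shut with the catch fully home, and the job was handed in at about 45 s with no verdict returned.

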